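# Crack open a casting case with a lever jack and hold it up

### The job

Stand the small jack on the bench with its saddle centred under the steel lift pad of the casting case, the one marked by the round boss between the two plain ears, then work the pump handle all the way down and let it rise all the way again to break the seal. Then press the handle all the way down again and finish while still holding it down, so that the cover stays raised on the jack alone. Do not lift or push the case with the robot, and leave the loose casting, the cup and the puck where they are.

Things in the scene. Friction and masses are not known exactly. Their poses are not given: they have to be found in the camera images.
- jack: Loose lever jack, 0.88 kg, aluminium on a dark steel base plate. Origin on its underside: x points to the saddle end, z up. Plate x -140 to +118, 80 wide, 10 thick. Saddle on a round tower (42 across) at x=+95, handle pivot (axis along y) at x=-12, z=58, handle towards -x. Lower than z=76 but for the raised handle (up to 145).
- jack_block (a point): Centre of the top of the jack's upright solid aluminium block, the place to grasp it: at x=+15, y=0, z=75 of the jack, 30 long (x), 36 wide (y), reaching down to the base plate (z=10); both y sides are free.
- saddle (a point): Centre of the top face of the jack's saddle, a dark steel disc 38 in diameter, 8 thick, on a ram at x=+95 of the jack. At rest its top is 65 above the jack's underside; it rises straight up in proportion to the handle, 40 at full stroke, and sinks again as the handle rises.
- handle_grip (a point): Centre of the handle's black rubber crossbar, 20 in diameter, 70 long along the jack's y, 125 from the handle pivot. Handle up: 76 above the pivot and 99 behind it; fully down: level with the pivot (58 above the bench) and 125 behind it. Press it from above along this arc.
- pump (a joint): Pump handle angle, rad: 0 = fully up (where its spring and the load return it when let go), 0.65 = fully down on its stop. Pressing it down takes about 2 to 4 N at the crossbar unloaded and 7 to 12 N with the cover on the saddle.
- mould: Casting case, fixed to the bench. Origin on the bench below the lift pad's boss; x points from the pad into the case. Plywood lower half x +30 to +230, 240 wide, 76 high; on it a wooden cover with an amber slab, top at 122, hinged along y at x=+230, z=80. The space below pad and ears (x under +30) is free.
- lift_pad (a point): Centre of the underside of the lift pad, 80 above the bench when shut, about 105 at full stroke: a flat steel tab 60 wide, 10 thick, sticking out 58 from the middle of the cover's front (x -28 to +30), with a round stepped boss 32 across and 14 high on its top right above this point. Two plain ears, 26 wide, without boss, stick out 30 at y = -90 and +90.
- casting: Loose honey-coloured rubber casting, 90 x 70 x 60 high, origin under its centre; leave alone.
- cup: White plastic mixing cup, 80 across, 90 high, origin under its centre; leave alone.
- puck: Dark round casting, 90 across, 45 high, origin under its centre; leave alone.

How it is judged:
By the outcome, as a careful person would: the job done as asked, in the order asked, and still so for the second after the job is handed in, while the arm keeps its last pose, push and grip.
It also fails if it takes over 64 s, if anything falls off the work surface, if the arm or the gripper's body presses on something with over 40 N, if the wrist force passes 120 N, or if a joint passes its speed limit or range.

### The arm

A 7-joint arm with a two-finger parallel gripper is mounted at the origin on the work surface. World frame = base frame: x ahead of the robot, y to its left, z up, the work surface at z = 0. Lengths are in mm, angles in rad, forces in N, time in s.
With the tool pointing down it reaches from about 350 to 900 mm from the base axis. Payload 7.2 kg.
Tool frame: the origin (TCP) lies midway between the tips of the shut fingers; the grasp point (between the pads) lies 19 mm behind it; z points along the fingers, y is the line along which they close (so a half turn about z gives the same grasp; the last joint's range is limited). The gripper opens to 88 mm and grips with 3 to 60 N. Pads are 20 mm wide; open, the fingers measure 115 mm over their backs; the gripper's body (75 mm by 178 mm) begins 61 mm behind the grasp point.
Start: joints at [-1.275, 0.411, -0.013, 1.596, 0.006, 1.134, -0.082], TCP at [222.402, 584.094, 222.653] pointing down, gripper open.
Joint ranges: [-2.95, 2.95], [-0.29, 1.99], [-1.47, 1.44], [0.14, 2.54], [-1.03, 4.17], [0.13, 1.85], [-2.86, 2.86]. Speed limits (rad/s): [2.39, 2.39, 3.01, 3.01, 3.14, 3.14, 3.14].

### API

Orientations are given as a unit quaternion [w, x, y, z].
In Python, from bench import ctrl gives the robot as it stands.
- The arm moves only by the tool carry_out, never from a script. Its argument "commands" is a list of rows, each a list of 7 numbers: the finger opening in mm, from 0 to 87.8, then the shift along the world's x, y, z in units of 30 mm (1.0 is 30 mm), then the turn, a rotation vector about the world's x, y, z in units of 6 degrees (1.0 is 6 degrees). In form: [[hand, x, y, z, wx, wy, wz], ...]. A call has 1 to 20 rows; each row is the pose to reach, as a shift and turn from the pose commanded when the call began; what a row does not reach only later rows make up. A row lasts 1/12 s, in which the tool goes at most 41.7 mm and 7.16 degrees, less where a joint would pass 70% of its speed; a pose out of reach is approached as far as the arm can. A call with a gripper value outside its range is refused whole. The fingers move at their own pace and stop on an object; the grip force is fixed at half the most. Time passes only in rows, so rows that repeat a pose let the fingers close. It gives the time, the measured TCP pose, the force, the opening and the grip force at its end, in the units of the state.
- ctrl.sense(): the state, without advancing time (a new reading comes with each control period).
- ctrl.capture(name): name is "scene" or "top" or "wrist"; returns the picture (420x560x3 uint8, red, green, blue); there is no depth.
- ctrl.camera_model(name): a dict with "vertical_fov" (degrees; the focal length in pixels is half the picture's height over the tangent of half this angle, whatever the lens; pixels are square), "cx", "cy" (the principal point, pixels), "k1" (the pictures are not rectified: a ray, as slopes to the right and down, at radius r is drawn at 1 + k1 r^2 times it, then the intrinsics apply), "T" (4x4, takes a point from camera to world coordinates). Camera axes: x right, y down, z forward; pixel columns grow to the right and rows downward; lengths in mm; the calibration is good to about 2 mm. A picture is of the moment at which its call begins: read the wrist's pose just before it. camera_model takes no time and is no camera call; for the wrist camera it gives the pose at the moment of the call.
- ctrl.close_job(): hands the job in; it is judged then, once.
The state is a dict: "time": time; "q": joint angles; "joint_vel": joint speeds; "tau": joint torques, N m; "position": TCP position; "tool_rot": TCP orientation; "ft_force": force on the tool from outside, world axes, zero at the start; "torque": the same for the moment, N m; "opening": finger opening in mm; "grip_force": force on a finger pad.
Only numpy, scipy, OpenCV 4.12 (cv2) and the standard library are available. Lean on these libraries where they do the work, as an engineer would, in place of code of your own. Each camera call takes 0.05 s, during which the arm holds its last target. There are 200 camera calls.

## Working session

There is one attempt and no reset: what is moved stays moved. The work goes in short steps, Python scripts to look and compute and a tool call to move; the robot and the scene stay as the last step left them, time stands still between calls to the robot, and variables do not carry over. Pictures are saved under pics/ and viewed, at most 10 in all, crops included, and the job is handed in when it is done.

Besides the shell and the picture viewer there is one more tool, called after "Call:" as name(argument=value, ...), one argument or row to a line, values as JSON. carry_out: Moves the arm, as the interface text tells. Its arguments: {"type":"object","properties":{"commands":{"type":"array","items":{"type":"array","items":{"type":"number"}}}},"required":["commands"]}

```bash
mkdir -p pics
cat > h.py <<'E'
import numpy as np, cv2
from bench import ctrl
def snap(cam,fn):
    im=ctrl.capture(cam); cv2.imwrite('pics/'+fn,cv2.cvtColor(im,cv2.COLOR_RGB2BGR)); return im
def K(m):
    f=210/np.tan(np.radians(m['vertical_fov'])/2); return f
def px2w(m,u,v,z):
    f=K(m); d=np.array([(u-m['cx'])/f,(v-m['cy'])/f]); s=d.copy()
    for _ in range(30): s=d/(1+m['k1']*(s@s))
    T=np.array(m['T']); r=T[:3,:3]@np.array([s[0],s[1],1]); o=T[:3,3]
    return o+r*(z-o[2])/r[2]
def w2px(m,p):
    T=np.array(m['T']); c=T[:3,:3].T@(np.array(p)-T[:3,3]); s=c[:2]/c[2]; s=s*(1+m['k1']*(s@s))
    return s*K(m)+[m['cx'],m['cy']]
E
python3 - <<'E'
from h import *
s=ctrl.sense(); print(s)
for c in('top','scene'):
    snap(c,c+'0.png'); m=ctrl.camera_model(c); print(m)
E
```

```text
{'time': 0.0, 'q': array([-1.27521228,  0.41193183, -0.0127228 ,  1.59702411,  0.00561279,
        1.13429853, -0.08220826]), 'joint_vel': array([0.00072589, 0.00173148, 0.00052696, 0.00158723, 0.00066959,
       0.00056364, 0.0008788 ]), 'tau': array([ 4.76633813e-04, -5.87950873e+01,  6.42395932e-01, -2.91081244e+01,
       -5.36388194e-02,  1.82794081e-02,  1.39239455e-04]), 'position': array([222.24228818, 583.61638778, 221.79729512]), 'tool_rot': array([-8.64669448e-05,  1.80875127e-01,  9.83505733e-01, -8.08429988e-04]), 'ft_force': array([-0.16526287, -0.15534091, -0.57590602]), 'torque': array([-0.00858533, -0.06129448,  0.02560746]), 'grip_force': 0.0, 'opening': 87.86954834027296}
{'vertical_fov': 57.533718007698965, 'cx': 275.6577480192298, 'cy': 209.78023901766986, 'k1': -0.09704061565189871, 'T': array([[-2.01503280e-02, -9.93668784e-01,  1.10527429e-01,
         3.97330026e+02],
       [-9.99759147e-01,  1.90645723e-02, -1.08715494e-02,
         1.85509872e+01],
       [ 8.69556108e-03, -1.10719873e-01, -9.93813613e-01,
         1.17787351e+03],
       [ 0.00000000e+00,  0.00000000e+00,  0.00000000e+00,
         1.00000000e+00]])}
{'vertical_fov': 46.32150184369658, 'cx': 272.4700852590472, 'cy': 208.64371321628735, 'k1': -0.00341015186879683, 'T': array([[-4.56649013e-01,  7.60361129e-01, -4.61868631e-01,
         1.14640985e+03],
       [ 8.89497501e-01,  3.99737322e-01, -2.21369081e-01,
         3.17781845e+02],
       [ 1.63056853e-02, -5.11918965e-01, -8.58878977e-01,
         1.28705650e+03],
       [ 0.00000000e+00,  0.00000000e+00,  0.00000000e+00,
         1.00000000e+00]])}
```

View pics/top0.png

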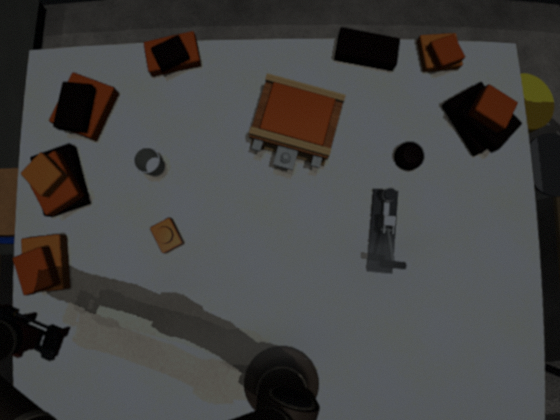

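View pics/scene0.png

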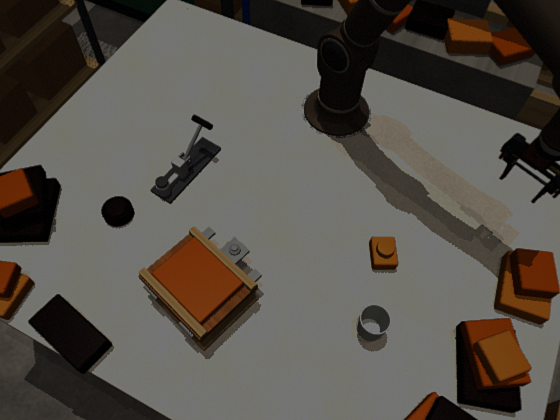

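Top view: case with the boss near (285,157) and jack from (384,190) at the saddle to the crossbar at (384,264). The scene view agrees: saddle (163,185), crossbar (202,122), boss (235,249). I'll enlarge these.

Run:
```python
from h import *
a=cv2.imread('pics/top0.png'); b=cv2.imread('pics/scene0.png')
def c(im,x,y,w,h,k):
    r=cv2.resize(im[y:y+h,x:x+w],None,fx=k,fy=k,interpolation=cv2.INTER_CUBIC)
    r=(255*(r/255.)**.55).astype('uint8')
    for i in range(0,w,10): cv2.putText(r,str(x+i),(i*k,8),0,.3,(0,255,0));cv2.line(r,(i*k,10),(i*k,14),(0,255,0))
    for j in range(0,h,10): cv2.putText(r,str(y+j),(0,j*k+4),0,.3,(0,255,0));cv2.line(r,(20,j*k),(24,j*k),(0,255,0))
    return r
cv2.imwrite('pics/z.png',np.hstack([c(a,355,180,60,100,6),c(a,240,70,70+40,100,4)[:600] if 0 else np.pad(c(a,240,100,100,75,4),((0,300),(0,0),(0,0)))]))
q=np.zeros((600,760,3),'uint8')
r=c(b,145,110,80,100,5); q[:500,:400]=r
r=c(b,200,225,70,60,5); q[:300,400:750]=r
cv2.imwrite('pics/z2.png',q)
```

```text
(no output)
```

View pics/z.png

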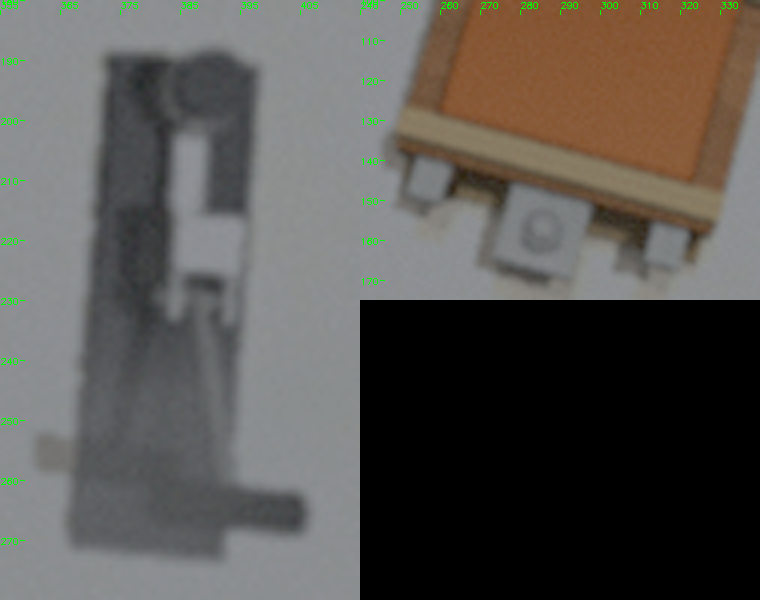

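View pics/z2.png

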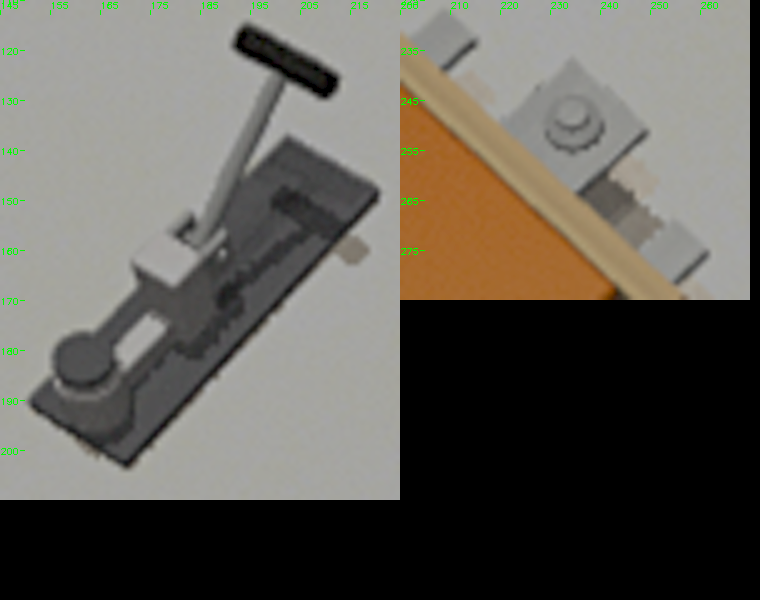

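Enlarged, the plate corners, saddle, block top, crossbar, boss and pad corners are all readable. I'll fit both poses by least squares over the two cameras.

```bash
cat > fit.py <<'E'
from h import *
from scipy.optimize import least_squares
def fit(obs,x0):
    ms={c:ctrl.camera_model(c) for c in('top','scene')}
    def res(p):
        c,s=np.cos(p[2]),np.sin(p[2]); r=[]
        for cam,u,v,l in obs:
            w=[p[0]+c*l[0]-s*l[1],p[1]+s*l[0]+c*l[1],l[2]]
            r+=list(w2px(ms[cam],w)-[u-.4,v-.4])
        return np.array(r)
    o=least_squares(res,x0,loss='soft_l1'); return o.x,res(o.x).reshape(-1,2).round(1)
E
python3 - <<'E'
from fit import *
A=lambda x,y:(355+x/6,180+y/6); B=lambda x,y:(240+(x-360)/4,100+y/4)
C=lambda x,y:(145+x/5,110+y/5); D=lambda x,y:(200+(x-400)/5,225+y/5)
t,s='top','scene'
jack=[(t,*A(105,55),(118,40,10)),(t,*A(258,67),(118,-40,10)),(t,*A(70,547),(-140,40,10)),(t,*A(225,557),(-140,-40,10)),
(t,*A(213,88),(95,0,65)),(t,*A(208,243),(15,0,75)),(s,*C(84,358),(95,0,65)),(s,*C(286,61),(-111,0,134)),
(s,*C(30,402),(118,-40,10)),(s,*C(378,192),(-140,40,10)),(s,*C(288,138),(-140,-40,10)),(s,*C(128,463),(118,40,8))]
m=ctrl.camera_model(t);print(px2w(m,*A(213,88),65),px2w(m,*B(541,228),104))
print(*fit(jack,[400,-250,0]))
mo=[(t,*B(541,228),(0,0,104)),(s,*D(575,110),(0,0,104)),(t,*B(578,282),(-28,-30,90)),(t,*B(495,265),(-28,30,90)),
(s,*D(648,132),(-28,30,90)),(s,*D(573,58),(-28,-30,90))]
print(*fit(mo,[600,0,0]))
for q in 'r',:
    pass
# yaw from ears (top camera, z ~ unknown 90)
for p in [(412,195),(442,202),(650,262),(685,270)]: print(px2w(m,*[a-.4 for a in B(*p)],90))
E
```

```text
[ 559.78130683 -336.1825975    65.        ] [668.89580439 -23.84928504 104.        ]
[ 4.66252657e+02 -3.22739092e+02 -1.18958596e-01] [[ 0.2 -0.3]
 [-0.2  0.4]
 [-0.   1. ]
 [-0.2  1.6]
 [-0.3  0.1]
 [-0.2  0.7]
 [-0.3  0.5]
 [-0.2  1. ]
 [-1.1  0.7]
 [ 0.6 -0.3]
 [-0.7 -0.5]
 [-0.6  1.4]]
[666.57757536 -23.49282407  31.14930684] [[ 0.3  1.2]
 [-0.9  1.1]
 [-1.4  0.5]
 [-0.7 -0.2]
 [-0.  -1.1]
 [-0.8  0.3]]
[700.11113093  70.35045235  90.        ]
[694.42763893  48.52222436  90.        ]
[ 647.01229748 -101.95894112   90.        ]
[ 640.66981262 -127.28326448   90.        ]
```

Call:
carry_out(
  commands=[
    [87, 6.7, -13.3, 0, 0, 0, 1],
    [87, 6.7, -13.3, 0, 0, 0, 1],
    [87, 6.7, -13.3, 0, 0, 0, 1],
    [87, 6.7, -13.3, 0, 0, 0, 1],
    [87, 6.7, -13.3, 0, 0, 0, 1],
    [87, 6.7, -13.3, 0, 0, 0, 1],
    [87, 6.7, -13.3, 0, 0, 0, 1],
    [87, 6.7, -13.3, 0, 0, 0, 1],
    [87, 6.7, -13.3, 0, 0, 0, 1],
    [87, 8.6, -30.3, 0, 0, 0, 2.35],
    [87, 8.6, -30.3, 0, 0, 0, 2.35],
    [87, 8.6, -30.3, 0, 0, 0, 2.35],
    [87, 8.6, -30.3, 0, 0, 0, 2.35],
    [87, 8.6, -30.3, 0, 0, 0, 2.35],
    [87, 8.6, -30.3, 0, 0, 0, 2.35],
    [87, 8.6, -30.3, 0, 0, 0, 2.35],
    [87, 8.6, -30.3, 0, 0, 0, 2.35],
    [87, 8.6, -30.3, 0, 0, 0, 2.35],
    [87, 8.6, -30.3, 0, 0, 0, 2.35],
    [87, 8.6, -30.3, 0, 0, 0, 2.35],
  ],
)

```text
time: 1.77
position: [460.7, -201.3, 222.7]
tool_rot: [0.0, 0.059, 0.998, 0.0]
ft_force: [0.6, 1.1, 0.3]
opening: 86.9
grip_force: 0.0
```

Call:
carry_out(
  commands=[
    [87, 0.7, -4.0, 0, 0, 0, 0],
    [87, 0.7, -4.0, 0, 0, 0, 0],
    [87, 0.7, -4.0, 0, 0, 0, 0],
    [87, 0.7, -4.0, 0, 0, 0, 0],
    [87, 0.7, -4.0, 0, 0, 0, 0],
    [87, 0.7, -4.0, 0, 0, 0, 0],
  ],
)

```text
time: 2.27
position: [481.6, -318.9, 222.0]
tool_rot: [-0.001, 0.059, 0.998, 0.0]
ft_force: [0.4, 0.4, -0.2]
opening: 87.0
grip_force: 0.0
```

Run:
```python
from h import *
m=ctrl.camera_model('wrist');im=snap('wrist','w1.png');s=ctrl.sense();print(s['position'],s['tool_rot'],s['ft_force'],m)
c,t=np.cos(-.119),np.sin(-.119)
for l in [(15,18,75),(15,-18,75),(30,18,75),(0,-18,75),(95,0,65),(118,40,10),(118,-40,10),(0,18,75),(30,-18,75)]:
    w=[466.25+c*l[0]-t*l[1],-322.74+t*l[0]+c*l[1],l[2]];print(l,w2px(m,w).round(1))
r=(255*(im[:,:,::-1]/255.)**.6).astype('uint8'); cv2.imwrite('pics/w1.png',r)
```

```text
[ 481.86260437 -318.10996492  222.19316204] [-4.16770348e-04  5.83301354e-02  9.98297100e-01  5.67906022e-04] [ 0.40190288  0.48364274 -0.83337834] {'vertical_fov': 66.11501819230557, 'cx': 284.66412996889795, 'cy': 214.51893515988868, 'k1': -0.002942097170437428, 'T': array([[ 1.18141969e-01,  9.61538993e-01,  2.47962176e-01,
         4.13275373e+02],
       [ 9.92996656e-01, -1.14485148e-01, -2.91683478e-02,
        -3.11497630e+02],
       [ 3.41482523e-04,  2.49671618e-01, -9.68330505e-01,
         3.84660275e+02],
       [ 0.00000000e+00,  0.00000000e+00,  0.00000000e+00,
         1.00000000e+00]])}
(15, 18, 75) [297.9 203.8]
(15, -18, 75) [261.2 203.8]
(30, 18, 75) [297.7 218.5]
(0, -18, 75) [261.  188.7]
(95, 0, 65) [279.9 274.4]
(118, 40, 10) [312.4 272.5]
(118, -40, 10) [248.8 272.5]
(0, 18, 75) [298.  188.7]
(30, -18, 75) [261.5 218.5]
```

View pics/w1.png

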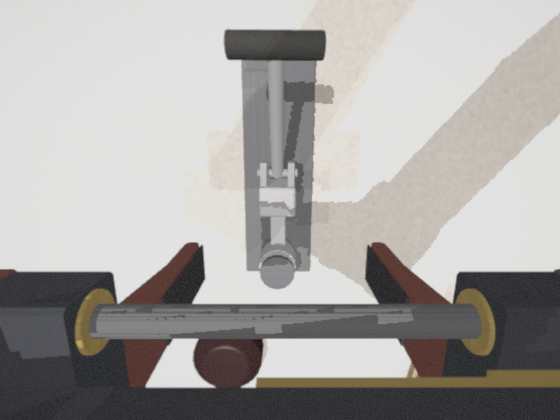

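The wrist view shows the block at about x 260–296 and the saddle at (277,270), within about 3 mm of the fit. Descending to grasp.

Call:
carry_out(
  commands=[
    [87, -0.05, -0.23, -3, 0, 0, 0],
    [87, -0.05, -0.23, -3, 0, 0, 0],
    [87, -0.05, -0.23, -3, 0, 0, 0],
    [87, -0.05, -0.23, -4.5, 0, 0, 0],
    [87, -0.05, -0.23, -5.2, 0, 0, 0],
    [87, -0.05, -0.23, -5.7, 0, 0, 0],
    [87, -0.05, -0.23, -6, 0, 0, 0],
    [87, -0.05, -0.23, -6, 0, 0, 0],
    [60, -0.05, -0.23, -6, 0, 0, 0],
    [45, -0.05, -0.23, -6, 0, 0, 0],
    [38, -0.05, -0.23, -6, 0, 0, 0],
    [25, -0.05, -0.23, -6, 0, 0, 0],
    [25, -0.05, -0.23, -6, 0, 0, 0],
    [25, -0.05, -0.23, -6, 0, 0, 0],
    [25, -0.05, -0.23, -6, 0, 0, 0],
    [25, -0.05, -0.23, -6, 0, 0, 0],
  ],
)

```text
time: 3.65
position: [480.4, -326.3, 42.8]
tool_rot: [0.0, 0.059, 0.998, 0.0]
ft_force: [0.4, 0.1, 0.5]
opening: 37.2
grip_force: 0.0
```

Call:
carry_out(
  commands=[
    [20, 0, 0, 0, 0, 0, 0],
    [20, 0, 0, 0, 0, 0, 0],
    [20, 0, 0, 0, 0, 0, 0],
    [20, 0, 0, 0, 0, 0, 0],
    [20, 0, 0, 0.1, 0, 0, 0],
    [20, 0, 0, 0.2, 0, 0, 0],
    [20, 0, 0, 0.2, 0, 0, 0],
    [20, 0, 0, 0.2, 0, 0, 0],
  ],
)

```text
time: 4.32
position: [480.1, -325.9, 48.3]
tool_rot: [-0.0, 0.059, 0.998, 0.0]
ft_force: [-0.3, -0.4, -9.2]
opening: 35.9
grip_force: 30.0
```

Run:
```python
from fit import *
print(ctrl.sense()['torque'])
a=[snap('top','t1.png') for _ in range(4)]; m=np.mean(a,0).astype('uint8')[:,:,::-1]
b=[snap('scene','s1.png') for _ in range(4)]; n=np.mean(b,0).astype('uint8')[:,:,::-1]
def c(im,x,y,w,h,k):
    r=cv2.resize(im[y:y+h,x:x+w],None,fx=k,fy=k,interpolation=cv2.INTER_CUBIC)
    r=(255*(r/255.)**.55).astype('uint8')
    for i in range(0,w,5): cv2.putText(r,str(x+i),(i*k,8),0,.3,(0,160,0));cv2.line(r,(i*k,10),(i*k,14),(0,160,0))
    for j in range(0,h,5): cv2.putText(r,str(y+j),(0,j*k+4),0,.3,(0,160,0));cv2.line(r,(20,j*k),(24,j*k),(0,160,0))
    return r
q=np.zeros((600,800,3),'uint8'); q[:400,:800]=0
r=c(m,245,132,80,42,10); q2=r
r2=c(n,205,225,60,60,8)
cv2.imwrite('pics/m1.png',r); cv2.imwrite('pics/m2.png',r2); print(r.shape,r2.shape)
```

```text
[-0.012694   -0.07879869  0.0371197 ]
(420, 800, 3) (480, 480, 3)
```

View pics/m1.png

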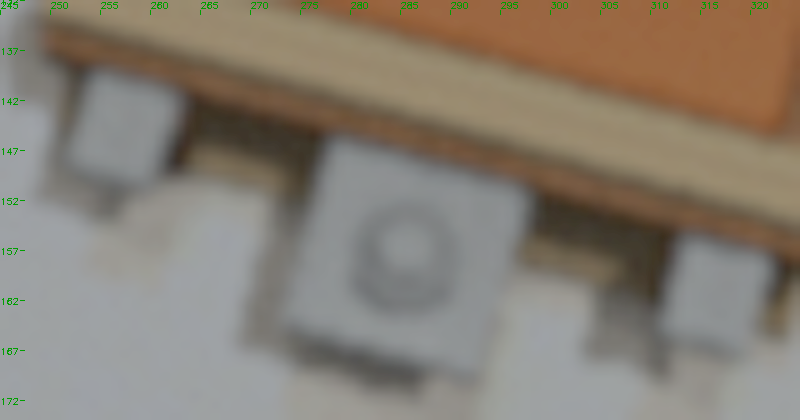

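View pics/m2.png

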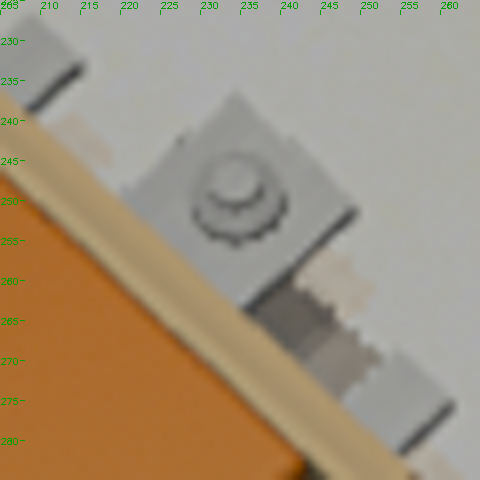

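The crops show the boss top at top-view pixel (285.7,156.5), pad front corners at (273.5,164.2) and (291.8,169), and the ears on both sides. In the scene view the boss is at (234.6,247.3). I'll refit the case.

Run:
```python
from fit import *
B=lambda x,y:(245+x/10,132+y/10); D=lambda x,y:(205+x/8,225+y/8)
t,s='top','scene'
boss=[(t,*B(407,245),(0,0,104)),(s,*D(237,178),(0,0,104))]
pad=[(t,*B(285,322),(-28,30,90)),(t,*B(468,370),(-28,-30,90)),(s,*D(353,207),(-28,30,90)),(s,*D(237,92),(-28,-30,90))]
ear=[(t,*B(115,178),(0,90,90)),(t,*B(702,344),(0,-90,90)),(s,*D(455,402),(0,103,90)),(s,*D(402,350),(0,77,90)),(s,*D(82,65),(0,-77,90))]
for o in (boss+pad+ear,pad+ear,ear,[x for x in boss+pad+ear if x[0]==t],[x for x in boss+pad+ear if x[0]==s]):
    p,r=fit(o,[667,-24,-.28]); print(p.round(3),r.tolist())
p,_=fit(boss+pad+ear,[667,-24,-.28])
```

```text
[ 6.68157e+02 -2.31380e+01 -2.88000e-01] [[-0.3, 1.2], [-0.7, 1.3], [-0.7, 1.0], [0.9, 1.6], [0.3, 0.3], [-0.7, 0.9], [-1.0, 1.0], [-0.1, 0.5], [-0.4, 0.3], [-0.8, 0.4], [-0.5, 0.2]]
[ 6.6831e+02 -2.3078e+01 -2.8700e-01] [[-0.8, 1.0], [0.9, 1.6], [0.3, 0.3], [-0.7, 0.9], [-1.0, 1.0], [-0.1, 0.5], [-0.4, 0.3], [-0.8, 0.5], [-0.6, 0.2]]
[ 6.67936e+02 -2.30020e+01 -2.85000e-01] [[-1.1, 1.2], [-0.1, 0.5], [-0.2, 0.1], [-0.6, 0.3], [-0.5, 0.2]]
[ 6.71256e+02 -2.41810e+01 -3.00000e-01] [[0.0, 0.1], [-0.5, -0.2], [1.1, 0.7], [-0.6, -0.4], [0.1, -0.1]]
[ 6.66087e+02 -2.27390e+01 -2.91000e-01] [[-0.2, 0.8], [0.8, -0.2], [-0.2, 0.3], [0.0, -0.2], [-0.4, -0.1], [0.0, -0.4]]
```

Call:
carry_out(
  commands=[
    [20, 0.03, 0.3, 0.1, 0, 0, 0],
    [20, 0.1, 1.0, 0.2, 0, 0, -0.1],
    [20, 0.15, 1.9, 0.2, 0, 0, -0.2],
    [20, 0.2, 2.8, 0.2, 0, 0, -0.4],
    [20, 0.3, 3.8, 0.2, 0, 0, -0.5],
    [20, 0.35, 4.8, 0.2, 0, 0, -0.7],
    [20, 0.4, 5.8, 0.2, 0, 0, -0.8],
    [20, 0.5, 6.8, 0.2, 0, 0, -1.0],
    [20, 0.55, 7.8, 0.2, 0, 0, -1.1],
    [20, 0.6, 8.8, 0.2, 0, 0, -1.3],
    [20, 0.7, 9.8, 0.2, 0, 0, -1.4],
    [20, 0.75, 10.6, 0.2, 0, 0, -1.5],
    [20, 0.8, 11.2, 0.2, 0, 0, -1.6],
    [20, 0.83, 11.5, 0.1, 0, 0, -1.62],
    [20, 0.83, 11.7, 0.05, 0, 0, -1.62],
    [20, 0.83, 11.7, 0, 0, 0, -1.62],
    [20, 0.83, 11.7, 0, 0, 0, -1.62],
  ],
)

```text
time: 6.13
position: [504.9, 23.9, 48.4]
tool_rot: [-0.0, 0.143, 0.99, -0.0]
ft_force: [-0.3, 0.2, -9.8]
opening: 35.9
grip_force: 30.0
```

Run:
```python
from fit import *
s=ctrl.sense();print(s['position'],s['tool_rot'],s['torque'])
av=lambda c:np.mean([ctrl.capture(c) for _ in range(3)],0).astype('uint8')[:,:,::-1]
m=av('top'); n=av('scene'); cv2.imwrite('pics/t2.png',m); cv2.imwrite('pics/s2.png',n)
for c in('top','scene'): print(w2px(ctrl.camera_model(c),[581.7,2.6,70]))
def c(im,x,y,w,h,k):
    r=cv2.resize(im[y:y+h,x:x+w],None,fx=k,fy=k,interpolation=cv2.INTER_CUBIC)
    r=(255*(r/255.)**.55).astype('uint8')
    for i in range(0,w,10): cv2.putText(r,str(x+i),(i*k,8),0,.3,(0,160,0));cv2.line(r,(i*k,10),(i*k,14),(0,160,0))
    for j in range(0,h,10): cv2.putText(r,str(y+j),(0,j*k+4),0,.3,(0,160,0));cv2.line(r,(20,j*k),(24,j*k),(0,160,0))
    return r
cv2.imwrite('pics/a2.png',np.hstack([c(m,245,140,66,100,6),c(n,200,180,67,100,6)]))
```

```text
[504.92183062  23.85788007  48.40919389] [-2.16303012e-04  1.43290263e-01  9.89680619e-01 -3.56185887e-04] [-0.10113063 -0.05828231 -0.02140917]
[276.5436968  189.03557511]
[257.36975219 232.78362653]
```

View pics/a2.png

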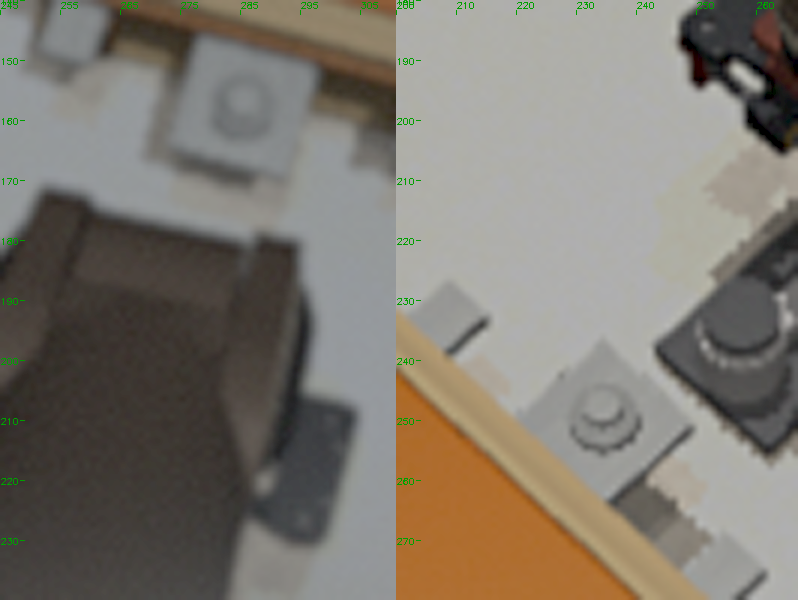

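The scene crop shows the saddle disc centred near (256.9,232.3), close to prediction. The top view is blocked by the gripper, so I'll work from the scene camera alone, which cancels its bias.

Run:
```python
from fit import *
m=ctrl.camera_model('scene')
C=lambda x,y:(200+(x-396)/6,180+y/6)
S=px2w(m,256.9,232.3,70.6); print(S)
# jack pose with yaw free, from saddle & plate corners lifted 5.6
o=[('scene',*C(740,316),(95,0,70.6)),('scene',*C(655,350),(118,-40,15.6)),('scene',*C(770,455),(118,40,13))]
p,r=fit(o,[490,30,-.288]);print(p,r.tolist(), p[:2]+95*np.array([np.cos(p[2]),np.sin(p[2])]))
# saddle ellipse outline prediction for check
c,s=np.cos(-.288),np.sin(-.288)
pts=np.array([w2px(m,[S[0]+19*np.cos(a),S[1]+19*np.sin(a),70.6]) for a in np.linspace(0,6.28,60)])
print('outline crop', ((pts-[200,180]+.4)*6+[396,0]).min(0),((pts-[200,180]+.4)*6+[396,0]).max(0))
for M in([666.09,-22.74],[668.16,-23.14],[671.26,-24.18]):
    d=np.array(M)-S[:2]; print(d, 'mould frame',c*d[0]+s*d[1],-s*d[0]+c*d[1])
```

```text
[581.23687284   0.86810445  70.6       ]
[ 4.89504044e+02  2.89713710e+01 -2.86217767e-01] [[0.5, 0.1], [-0.5, -0.1], [0.0, 0.1]] [580.63930664   2.15041171]
outline crop [699.09932355 280.51294372] [780.45595112 352.35068852]
[ 84.85312716 -23.60810445] mould frame 88.06388653420348 1.465494291112428
[ 86.92312716 -24.00810445] mould frame 90.16224529749996 1.669921540999919
[ 90.02312716 -25.04810445] mould frame 93.42996484648931 1.5532641402359673
```

Call:
carry_out(
  commands=[
    [20, 0.3, -0.08, 0, 0, 0, 0],
    [20, 0.8, -0.22, 0, 0, 0, 0],
    [20, 1.3, -0.36, 0, 0, 0, 0],
    [20, 1.8, -0.5, 0, 0, 0, 0],
    [20, 2.2, -0.61, 0, 0, 0, 0],
    [20, 2.5, -0.7, 0, 0, 0, 0],
    [20, 2.7, -0.75, 0, 0, 0, 0],
    [20, 2.85, -0.8, 0, 0, 0, 0],
    [20, 2.85, -0.8, 0, 0, 0, 0],
    [20, 2.85, -0.8, -0.1, 0, 0, 0],
    [20, 2.85, -0.8, -0.17, 0, 0, 0],
    [20, 2.85, -0.8, -0.19, 0, 0, 0],
    [20, 2.85, -0.8, -0.19, 0, 0, 0],
  ],
)

```text
time: 7.52
position: [590.2, 1.0, 42.8]
tool_rot: [-0.0, 0.143, 0.99, 0.0]
ft_force: [-0.0, -0.8, -9.1]
opening: 35.7
grip_force: 30.0
```

Run:
```python
from fit import *
s=ctrl.sense();print(s['position'],s['tool_rot'],s['torque'],s['ft_force'])
av=lambda c:np.mean([ctrl.capture(c) for _ in range(3)],0).astype('uint8')[:,:,::-1]
n=av('scene'); t=av('top')
def c(im,x,y,w,h,k):
    r=cv2.resize(im[y:y+h,x:x+w],None,fx=k,fy=k,interpolation=cv2.INTER_CUBIC)
    r=(255*(r/255.)**.45).astype('uint8')
    for i in range(0,w,10): cv2.putText(r,str(x+i),(i*k,8),0,.3,(0,160,0));cv2.line(r,(i*k,10),(i*k,14),(0,160,0))
    for j in range(0,h,10): cv2.putText(r,str(y+j),(0,j*k+4),0,.3,(0,160,0));cv2.line(r,(20,j*k),(24,j*k),(0,160,0))
    return r
cv2.imwrite('pics/a3.png',np.hstack([c(n,200,195,80,95,6),c(t,250,135,53,95,6)]))
```

```text
[590.24720978   1.00526229  42.84793196] [-3.52588549e-04  1.43071922e-01  9.89712225e-01  1.13130496e-04] [-0.00412295 -0.07871769 -0.00929368] [-0.04045352 -0.77884235 -9.11066632]
```

View pics/a3.png

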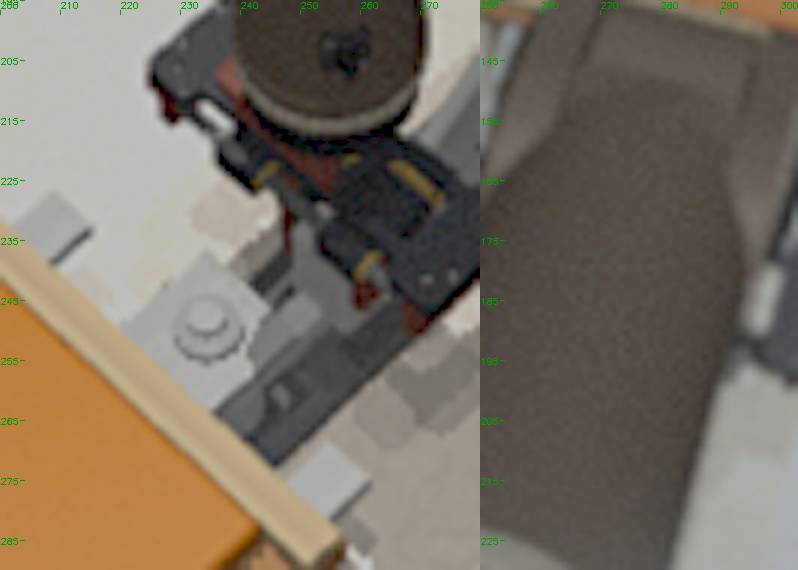

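The jack's plate and tower are now under the bossed pad, with the plate edge running under the cover. The wrist still carries about 9 N, so I'll lower a little before releasing.

Call:
carry_out(
  commands=[
    [20, 0, 0, -0.03, 0, 0, 0],
    [20, 0, 0, -0.05, 0, 0, 0],
    [20, 0, 0, -0.05, 0, 0, 0],
  ],
)

```text
time: 8.07
position: [590.9, 0.8, 42.7]
tool_rot: [0.0, 0.143, 0.99, 0.0]
ft_force: [-5.7, 0.7, 6.1]
opening: 35.9
grip_force: 30.0
```

Call:
carry_out(
  commands=[
    [50, 0, 0, 0, 0, 0, 0],
    [70, 0, 0, 0, 0, 0, 0],
    [87, 0, 0, 0, 0, 0, 0],
    [87, 0, 0, 0, 0, 0, 0],
    [87, 0, 0, 0, 0, 0, 0],
    [87, 0, 0, 0, 0, 0, 0],
    [87, 0, 0, 1, 0, 0, 0],
    [87, 0, 0, 2, 0, 0, 0],
    [87, 0, 0, 3.2, 0, 0, 0],
    [87, 0, 0, 4.4, 0, 0, 0],
    [40, 0, 0, 5, 0, 0, 0],
    [0, -1, 0.3, 5, 0, 0, 0],
    [0, -2.2, 0.65, 5, 0, 0, 0],
    [0, -3.3, 0.98, 5, 0, 0, 0],
    [0, -4.03, 1.19, 5, 0, 0, 0],
    [0, -4.03, 1.19, 5, 0, 0, 0],
    [0, -4.03, 1.19, 5, 0, 0, 0],
    [0, -4.03, 1.19, 5, 0, 0, 0],
  ],
)

```text
time: 9.57
position: [470.9, 36.5, 191.9]
tool_rot: [0.001, 0.143, 0.99, 0.0]
ft_force: [-0.4, 0.5, 0.2]
opening: 36.9
grip_force: 0.0
```

Run:
```python
from fit import *
s=ctrl.sense();print(s['position'],s['tool_rot'],s['ft_force'],s['opening'])
av=lambda c:np.mean([ctrl.capture(c) for _ in range(3)],0).astype('uint8')[:,:,::-1]
n=av('scene'); m=ctrl.camera_model('wrist'); t=av('wrist')
m2=ctrl.camera_model('scene')
c_,s_=np.cos(-.288),np.sin(-.288); O=np.array([590.9-15*c_,.8-15*s_])
for l in [(-111,35,134),(-111,-35,134),(-140,40,10),(-140,-40,10),(118,40,10),(95,0,65)]:
    w=[O[0]+c_*l[0]-s_*l[1],O[1]+s_*l[0]+c_*l[1],l[2]];print(l,w2px(m,w).round(1),w2px(m2,w).round(1))
def c(im,x,y,w,h,k):
    r=cv2.resize(im[y:y+h,x:x+w],None,fx=k,fy=k,interpolation=cv2.INTER_CUBIC)
    r=(255*(r/255.)**.45).astype('uint8')
    for i in range(0,w,10): cv2.putText(r,str(x+i),(i*k,8),0,.3,(0,160,0));cv2.line(r,(i*k,10),(i*k,14),(0,160,0))
    for j in range(0,h,10): cv2.putText(r,str(y+j),(0,j*k+4),0,.3,(0,160,0));cv2.line(r,(20,j*k),(24,j*k),(0,160,0))
    return r
r=c(n,210,170,80,115,5); t=cv2.resize(t,(400,300)); q=np.zeros((575,800,3),'uint8'); q[:,:400]=r; q[:300,400:]=t
cv2.imwrite('pics/a4.png',q)
```

```text
[470.94773154  36.47078115 191.93467169] [7.48128409e-04 1.43071510e-01 9.89712028e-01 2.92439481e-04] [-0.44046967  0.48315515  0.19564031] 36.93753228225312
(-111, 35, 134) [335.5 229. ] [296.1 203.1]
(-111, -35, 134) [237.3 229. ] [277.7 188.2]
(-140, 40, 10) [323.6 168.4] [301.5 219.7]
(-140, -40, 10) [248.3 168.5] [282.  203.8]
(118, 40, 10) [317.5 373.3] [239.8 277.4]
(95, 0, 65) [286.  392.3] [234.7 254.5]
```

View pics/a4.png

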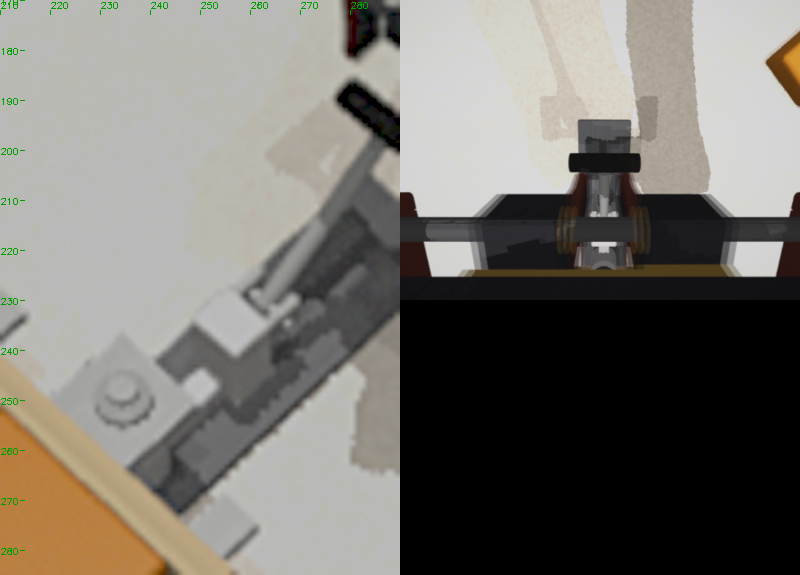

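The wrist view shows the crossbar at columns 237–337, row 227, against a prediction of 237–335 and 229. The jack therefore stands as planned, with its saddle within about 2 mm of the pad centre. First press:

Call:
carry_out(
  commands=[
    [0, -0.05, 0, -0.7, 0, 0, 0],
    [0, -0.05, 0, -1.3, 0, 0, 0],
    [0, -0.05, 0, -1.3, 0, 0, 0],
    [0, -0.05, 0, -1.3, 0, 0, 0],
    [0, -0.05, 0, -1.3, 0, 0, 0],
    [0, -0.05, 0, -1.6, 0, 0, 0],
    [0, -0.2, 0.05, -1.86, 0, 0, 0],
    [0, -0.38, 0.1, -2.14, 0, 0, 0],
    [0, -0.52, 0.14, -2.42, 0, 0, 0],
    [0, -0.63, 0.17, -2.7, 0, 0, 0],
  ],
)

```text
time: 10.7
position: [450.3, 42.4, 109.9]
tool_rot: [-0.0, 0.143, 0.99, 0.001]
ft_force: [-3.7, 3.3, 10.1]
opening: 0.3
grip_force: 5.1
```

Call:
carry_out(
  commands=[
    [0, -0.09, 0.02, -0.3, 0, 0, 0],
    [0, -0.16, 0.05, -0.6, 0, 0, 0],
    [0, -0.2, 0.06, -0.8, 0, 0, 0],
    [0, -0.22, 0.07, -1.0, 0, 0, 0],
    [0, -0.24, 0.07, -1.2, 0, 0, 0],
    [0, -0.24, 0.07, -1.35, 0, 0, 0],
    [0, -0.24, 0.07, -1.45, 0, 0, 0],
    [0, -0.24, 0.07, -1.5, 0, 0, 0],
    [0, -0.24, 0.07, -1.5, 0, 0, 0],
  ],
)

```text
time: 11.45
position: [441.6, 44.6, 65.7]
tool_rot: [-0.002, 0.143, 0.99, 0.001]
ft_force: [-12.1, 2.1, 33.6]
opening: 0.4
grip_force: 16.6
```

Run:
```python
from h import *
s=ctrl.sense();print(s['position'],s['ft_force'])
snap('scene','p1.png')
```

```text
[441.63674917  44.56769155  65.74103151] [-12.13019796   2.08422664  33.55152339]
```

```bash
cat > cmp.py <<'E'
from h import *
import sys
ref=cv2.imread('pics/a4.png')[:, :400]
n=np.mean([ctrl.capture('scene') for _ in range(3)],0).astype('uint8')[:,:,::-1]
r=cv2.resize(n[170:285,210:290],None,fx=5,fy=5,interpolation=cv2.INTER_CUBIC); r=(255*(r/255.)**.45).astype('uint8')
for nm,(x,y,w,h) in dict(block=(188,282,65,78),boss=(90,360,70,70),lip=(60,480,80,60),platecorner=(160,470,60,50),ear=(190,490,70,60)).items():
    t=ref[y:y+h,x:x+w]; x0,y0=max(0,x-25),max(30,y-25)
    R=cv2.matchTemplate(r[y0:y+h+25,x0:x+w+25],t,cv2.TM_CCOEFF_NORMED); _,v,_,l=cv2.minMaxLoc(R)
    print(nm,'shift px',(l[0]+x0-x)/5,(l[1]+y0-y)/5,round(v,3))
E
python3 cmp.py
```

```text
block shift px 0.0 0.0 1.0
boss shift px -1.6 -3.4 0.856
lip shift px 3.2 3.0 0.985
platecorner shift px -0.4 -1.0 0.941
ear shift px -1.0 -2.4 0.811
```

Run:
```python
from h import *
m=ctrl.camera_model('scene')
a=w2px(m,[667,-23,104])
for s in (10,20,25): 
    th=s/230; c,q=np.cos(-.288),np.sin(-.288)
    # rotate boss (x=0,z=104) about hinge x=230,z=80
    dx,dz=-230,24; x=230+dx*np.cos(th)+dz*np.sin(th); z=80-dx*np.sin(th)+dz*np.cos(th)
    print(s,w2px(m,[667+c*x,-23+q*x,z])-a)
```

```text
10 [-0.53488654 -1.35806495]
20 [-1.19415933 -2.6186956 ]
25 [-1.57093127 -3.21116253]
```

The case cover rose the full 25 mm (boss shift matches) and the jack didn't move. Letting the handle rise along its arc and clearing it:

Call:
carry_out(
  commands=[
    [0, 0.05, -0.02, 0.2, 0, 0, 0],
    [0, 0.1, -0.03, 0.42, 0, 0, 0],
    [0, 0.14, -0.04, 0.63, 0, 0, 0],
    [0, 0.18, -0.05, 0.83, 0, 0, 0],
    [0, 0.25, -0.07, 1.13, 0, 0, 0],
    [0, 0.34, -0.1, 1.43, 0, 0, 0],
    [0, 0.46, -0.13, 1.72, 0, 0, 0],
    [0, 0.59, -0.17, 2.0, 0, 0, 0],
    [0, 0.75, -0.22, 2.27, 0, 0, 0],
    [0, 0.92, -0.27, 2.53, 0, 0, 0],
    [0, 0.92, -0.27, 2.8, 0, 0, 0],
    [0, 0.92, -0.27, 3.2, 0, 0, 0],
    [0, 0.92, -0.27, 3.2, 0, 0, 0],
    [0, 0.92, -0.27, 3.2, 0, 0, 0],
    [0, 0.92, -0.27, 3.2, 0, 0, 0],
    [0, 0.92, -0.27, 3.2, 0, 0, 0],
  ],
)

```text
time: 12.98
position: [470.8, 35.6, 160.8]
tool_rot: [-0.001, 0.143, 0.99, -0.0]
ft_force: [0.4, 0.1, -0.4]
opening: 0.3
grip_force: 0.0
```

```bash
python3 cmp.py
python3 - <<'E'
from h import *
s=ctrl.sense();print(s['time'],s['position'],s['ft_force'])
m=ctrl.camera_model('wrist'); im=ctrl.capture('wrist'); g=im.max(2)
# crossbar: dark rows along column just outside rod; predicted up-position
c,q=np.cos(-.288),np.sin(-.288);O=np.array([590.9-15*c,.8-15*q])
for d,z in((-111,134),(-137,58)):
    print([w2px(m,[O[0]+c*d-q*y,O[1]+q*d+c*y,z]).round(1).tolist() for y in(-35,35)])
for col in(250,320): print(col,[(r,int(g[r,col])) for r in range(150,290,5)])
E
```

```text
block shift px 0.0 0.0 1.0
boss shift px 0.0 0.0 0.999
lip shift px 0.0 0.0 0.998
platecorner shift px 0.0 0.0 0.999
ear shift px 0.0 0.0 1.0
13.1333 [471.12268497  35.4877223  161.00802348] [ 0.2624563  -0.02845259 -0.60507518]
[[230.9, 243.1], [343.5, 243.1]]
[[244.5, 182.6], [328.9, 182.6]]
250 [(150, 206), (155, 203), (160, 210), (165, 206), (170, 114), (175, 91), (180, 90), (185, 89), (190, 89), (195, 90), (200, 58), (205, 66), (210, 100), (215, 78), (220, 75), (225, 65), (230, 18), (235, 21), (240, 20), (245, 22), (250, 26), (255, 24), (260, 103), (265, 108), (270, 105), (275, 27), (280, 27), (285, 21)]
320 [(150, 217), (155, 217), (160, 217), (165, 215), (170, 151), (175, 97), (180, 97), (185, 88), (190, 87), (195, 50), (200, 48), (205, 62), (210, 66), (215, 66), (220, 65), (225, 51), (230, 16), (235, 23), (240, 25), (245, 24), (250, 23), (255, 23), (260, 74), (265, 110), (270, 108), (275, 22), (280, 24), (285, 22)]
```

The handle is fully up (crossbar centre at row 243, as predicted), the cover is shut and the jack unmoved. Second press, then hold:

Call:
carry_out(
  commands=[
    [0, 0, 0, -0.4, 0, 0, 0],
    [0, -0.03, 0, -0.6, 0, 0, 0],
    [0, -0.18, 0.05, -0.86, 0, 0, 0],
    [0, -0.34, 0.1, -1.13, 0, 0, 0],
    [0, -0.48, 0.14, -1.4, 0, 0, 0],
    [0, -0.6, 0.18, -1.7, 0, 0, 0],
    [0, -0.69, 0.21, -2.0, 0, 0, 0],
    [0, -0.76, 0.23, -2.28, 0, 0, 0],
    [0, -0.8, 0.25, -2.5, 0, 0, 0],
    [0, -0.83, 0.25, -2.7, 0, 0, 0],
    [0, -0.85, 0.26, -2.9, 0, 0, 0],
    [0, -0.85, 0.26, -3.02, 0, 0, 0],
    [0, -0.85, 0.26, -3.1, 0, 0, 0],
    [0, -0.85, 0.26, -3.14, 0, 0, 0],
    [0, -0.85, 0.26, -3.14, 0, 0, 0],
  ],
)

```text
time: 14.43
position: [443.5, 43.7, 67.1]
tool_rot: [-0.003, 0.143, 0.99, 0.0]
ft_force: [-9.7, 0.9, 18.7]
opening: 0.5
grip_force: 9.1
```

```bash
python3 cmp.py; python3 -c "
from bench import ctrl
s=ctrl.sense();print(s['time'],s['position'],s['ft_force'])"
```

```text
block shift px 0.0 0.0 1.0
boss shift px -1.6 -3.4 0.839
lip shift px 3.0 2.8 0.987
platecorner shift px -0.4 -1.0 0.944
ear shift px -1.0 -2.4 0.817
14.5833 [443.47492697  43.75141642  67.2613972 ] [-8.37227039  1.68947023 16.78892082]
```

Call:
carry_out(
  commands=[
    [0, 0.03, 0, -0.03, 0, 0, 0],
    [0, 0.03, 0, -0.03, 0, 0, 0],
    [0, 0.03, 0, -0.03, 0, 0, 0],
    [0, 0.03, 0, -0.03, 0, 0, 0],
    [0, 0.03, 0, -0.03, 0, 0, 0],
    [0, 0.03, 0, -0.03, 0, 0, 0],
    [0, 0.03, 0, -0.03, 0, 0, 0],
    [0, 0.03, 0, -0.03, 0, 0, 0],
    [0, 0.03, 0, -0.03, 0, 0, 0],
    [0, 0.03, 0, -0.03, 0, 0, 0],
    [0, 0.03, 0, -0.03, 0, 0, 0],
    [0, 0.03, 0, -0.03, 0, 0, 0],
  ],
)

```text
time: 15.58
position: [443.6, 43.8, 66.6]
tool_rot: [-0.003, 0.143, 0.99, 0.0]
ft_force: [-12.5, 0.9, 25.0]
opening: 0.4
grip_force: 12.3
```

```bash
python3 cmp.py; python3 -c "
from bench import ctrl
print(ctrl.sense()['ft_force']); print(ctrl.close_job())"
```

```text
block shift px 0.0 0.0 1.0
boss shift px -1.6 -3.4 0.856
lip shift px 3.2 3.0 0.987
platecorner shift px -0.4 -1.0 0.944
ear shift px -1.0 -2.4 0.809
[-13.53691626   0.77300957  24.89597701]
the job is handed in; nothing more can be done
None
```

I handed the job in at about 16 s: the jack stands with its saddle within about 2 mm of the lift pad's centre, the handle went fully down, fully up and down again, and the arm is holding it on its stop with about 25 N, the cover raised the full 25 mm.

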